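Open the folding drying stand and rest the fired dish across it

ROBOT

A 7-joint arm with a two-finger parallel gripper is mounted at the origin on the work surface. World frame = base frame: x ahead of the robot, y to its left, z up, the work surface at z = 0. Lengths are in m, angles in rad, forces in N, time in s.
With the tool pointing down it reaches from about 0.35 to 0.9 m from the base axis. Payload 8.1 kg.
Tool frame: the origin (TCP) lies between the finger pads; the fingertips stand 19 mm ahead of it and the grasp point (between the pads) is the TCP; y points along the fingers, x is the direction in which the jaws open and shut, and the axes are right-handed (so a half turn about y gives the same grasp; the last joint's range is limited). The gripper opens to 92 mm and grips with 3 to 60 N. Pads are 19 mm wide; open, the fingers measure 130 mm over their backs; the gripper's body (75 mm by 190 mm) begins 47 mm behind the grasp point.
Start: joints at [-1.279, 0.434, 0.025, 1.573, -0.012, 1.134, -0.075], TCP at [0.24, 0.577, 0.246] pointing down, gripper open.
Joint ranges: [-2.62, 2.62], [-0.44, 2.09], [-1.27, 1.32], [0.08, 2.57], [-1.32, 4.46], [0.12, 2], [-2.74, 2.74]. Speed limits (rad/s): [2.22, 2.22, 3.01, 3.01, 3.14, 3.14, 3.14].

INTERFACE

Orientations are given as a rotation vector (axis times angle).
In Python, from cell import arm gives the robot as it stands.
- The arm moves only by the tool move_arm, never from a script. Its argument "series" is a list of rows, each an object of numbers: "x", "y", "z": the shift along the tool's x, y, z in cm; "rx", "ry", "rz": the turn, a rotation vector about the tool's x, y, z in rad. In form: [{"x": .., "y": .., "z": .., "rx": .., "ry": .., "rz": ..}, ...]. A call has 1 to 12 rows; each row shifts and turns the pose as measured when the row begins, along the tool's axes as they then stand; what a row does not reach is not made up. A row lasts 1/8 s, in which the tool goes at most 62.5 mm and 10.7 degrees, less where a joint would pass 70% of its speed; a pose out of reach is approached as far as the arm can. A call is refused whole if a number of a shift passes 6.25 or a number of a turn 0.188, either way. A call with a gripper value outside its range is refused whole. "jaw" is the finger opening in cm, from 0 to 9.18, set as the call begins (left out, the last holds). The fingers move at their own pace and stop on an object; "newtons" is the grip in N (left out, the last holds). Time passes only in rows, so rows that do not move let the fingers close. It gives the time, the measured TCP pose, the force and the opening at its end, in the units of the state.
- arm.observe(): the state, without advancing time (a new reading comes with each control period).
- arm.get_image(name): name is "scene" or "top" or "wrist"; returns the picture (480x640x3 uint8, blue, green, red); there is no depth.
- arm.camera_params(name): a dict with "K" (3x3 intrinsics, pixels), "R" (3x3) and "t" (3): a world point X has camera coordinates R X + t; the wrist camera has in their place "tool_from_camera" (4x4, takes a point from camera to tool coordinates, whose origin is the TCP and whose axes are the tool frame's). Camera axes: x right, y down, z forward; pixel columns grow to the right and rows downward; lengths in m; the calibration is good to about 2 mm. A picture is of the moment at which its call begins: read the wrist's pose just before it. camera_params takes no time and is no camera call.
- arm.sign_off(): hands the job in, once; it reports no verdict.
The state is a dict: "clock": time; "joints": joint angles; "dq": joint speeds; "joint_efforts": joint torques, N m; "position": TCP position; "ee_rot": TCP orientation; "force": force on the tool from outside, world axes, zero at the start; "ft_torque": the same for the moment, N m; "width": opening from 0.0 (shut) to 1.0 (fully open).
Only numpy, scipy, OpenCV 4.12 (cv2) and the standard library are available. Lean on these libraries where they do the work, as an engineer would, in place of code of your own. Each camera call takes 0.05 s, during which the arm holds its last target.

TASK

Swing the stand's blue folding arm out, away from the back rail, past its spring catch until it clicks fully home, square to the rail. Then pick up the oblong dish and lay it gently, upright and level, squarely across the two arms, about midway along them and with both ends overhanging equally, without dropping it. Leave the jug, the tool tin and the bowl of ribs where they stand.

Things in the scene. Friction and masses are not known exactly. Their poses are not given: they have to be found in the camera images.
- stand: Low wooden folding drying stand, fixed to the table. Base 215 x 190 x 12 mm (x, y, z); origin: centre of its underside, z up. Back rail 24 mm thick along y, inner face at x = -78 mm. Rail and arms are 75 mm high: a fixed wooden arm 16 mm wide at y = -75 mm runs along +x from the rail to x = +100 mm, with a post under its free end; opposite it is the hinged blue arm.
- brace_hinge (a point): The upright hinge axis of the blue folding arm, 60 mm above the table (half-way up the arm), at x = -60, y = +75 mm in the stand's frame. Fixed to the stand; axes parallel to the stand's.
- brace (a joint): Angle of the blue arm about its upright hinge, rad. 0: folded along the back rail, pointing to the stand's -y. Grows as it swings out, anticlockwise seen from above, to its stop at 1.571, where it points to the stand's +x, parallel to the fixed arm. Fully home: above 1.54. Light friction (about 0.5 N at the arm's end); it stays where it is left. Starts at 0.35 to 0.8.
- catch (a point): Top of the spring ball of the end catch, in a brass housing 24 mm across on the base, 31 mm above the table. The steel foot under the blue arm, 100 mm from the hinge, meets the ball at about 1.38 rad, must be pushed over it (about 3 N at the arm's end) and passes the crest at 1.48 rad; from 1.51 the ball springs up behind the foot and drives the arm to its stop.
- brace_grip (a point): Point on the blue arm 115 mm out from the hinge, half-way up it (60 mm above the table). The arm is a bar 16 mm wide and 30 mm deep (45 to 75 mm above the table), reaching 145 mm from the hinge, with a yellow end. It can be pinched across its width from above, or pushed. The point's x points outward along the arm, z up.
- rest_mid (a point): Point on the stand midway between the two arms (when the blue one is out) and about midway along them, at the height of their tops (75 mm); axes parallel to the stand's, so x runs along the arms. The dish belongs with its centre over this point and its length along y. The arms' centre lines lie 75 mm to either side (y).
- dish_mid (a point): Centre, half-way up (21 mm above its underside), of the loose oblong fired dish: white glaze with a blue band, a leaf pattern in its floor, open top. 200 mm long (x), 56 mm wide (y), 42 mm high, walls 6 mm, 0.3 to 0.6 kg. z up. It stands on the table; grip it across its 56 mm width at the middle of its length.
- jug_mid (a point): Centre (55 mm up) of a white plastic jug, 90 mm across, 110 mm high, handle at +y. Leave it alone.
- tooltin_mid (a point): Centre (50 mm up) of a steel tin 72 mm across and 100 mm high with tools standing in it, 170 mm high in all. Leave it alone.
- ribbowl_mid (a point): Centre (24 mm up) of a small white bowl 110 mm across, 48 mm high, holding two potter's ribs, up to 60 mm high. Leave it alone.

How it is judged:
By the outcome, as a careful person would: the job done as asked, in the order asked, and still so for the second after the job is handed in, with the robot touching nothing.
It also fails if it takes over 58 s, if anything falls off the work surface, if the arm or the gripper's body presses on something with over 40 N, if the wrist force passes 120 N, or if a joint passes its speed limit or range.

## Working session

There is one attempt and no reset: what is moved stays moved. The work goes in short steps, Python scripts to look and compute and a tool call to move; the robot and the scene stay as the last step left them, time stands still between calls to the robot, and variables do not carry over. Pictures are saved under pics/ and viewed, and the job is handed in when it is done.

Besides the shell and the picture viewer there is one more tool, called after "Emit:" as name([rows], argument=value, ...), one row to a line, values as JSON. move_arm: Moves the arm, as the interface text tells. Its arguments: {"type":"object","properties":{"series":{"type":"array","items":{"type":"object","properties":{"x":{"type":"number"},"y":{"type":"number"},"z":{"type":"number"},"rx":{"type":"number"},"ry":{"type":"number"},"rz":{"type":"number"}}}},"jaw":{"type":"number"},"newtons":{"type":"number"}},"required":["series"]}

```bash
mkdir -p pics; ls; python3 - <<'E'
from cell import arm
import cv2
s=arm.observe();print(s)
for n in("scene","top","wrist"):
    cv2.imwrite(f"pics/{n}0.png",arm.get_image(n)); print(n,arm.camera_params(n))
E
```

```text
pics
{'clock': 0.0, 'joints': array([-1.27860959,  0.43520463,  0.02499849,  1.57412689, -0.0115852 ,
        1.13397706, -0.07511489]), 'dq': array([ 9.56176078e-04, -3.63375049e-04, -1.20123170e-03,  2.43412475e-04,
        1.23455371e-05,  3.69311763e-04, -1.32131096e-04]), 'joint_efforts': array([ 5.44000850e-04, -6.67862391e+01,  9.84833501e-01, -3.14435935e+01,
       -6.06396748e-02,  4.29714366e-02,  1.51352738e-04]), 'position': array([0.2402629 , 0.57644327, 0.24494512]), 'ee_rot': array([-1.371556  , -0.91272751,  0.91471698]), 'force': array([ 2.69820306e-04, -1.06752783e-01, -4.62218504e-01]), 'ft_torque': array([ 0.01261273, -0.00818026,  0.005348  ]), 'width': 0.9970965483838453}
scene {'K': array([[544.11094546,   0.        , 320.12682515],
       [  0.        , 544.11094546, 239.03999023],
       [  0.        ,   0.        ,   1.        ]]), 'R': array([[ 0.73197463,  0.68117509, -0.01461638],
       [ 0.57109668, -0.62510383, -0.53206558],
       [-0.37156657,  0.38111114, -0.84657698]]), 't': array([-0.42716128, -0.28079096,  1.22205001])}
top {'K': array([[439.710
[... 172 characters left out ...]
68168,  0.01135319],
       [-0.99713674, -0.02329056, -0.07194357],
       [ 0.07218509, -0.00969973, -0.99734409]]), 't': array([-0.00563926,  0.57433155,  0.94202065])}
wrist {'K': array([[395.57314587,   0.        , 324.23872783],
       [  0.        , 395.57314587, 237.24035727],
       [  0.        ,   0.        ,   1.        ]]), 'tool_from_camera': array([[ 9.99999787e-01,  5.81154617e-05, -6.49760553e-04,
         8.48911761e-04],
       [ 6.40851846e-04, -2.73730538e-01,  9.61806208e-01,
        -1.39838331e-01],
       [-1.21963494e-04, -9.61806420e-01, -2.73730517e-01,
         7.38425869e-02],
       [ 0.00000000e+00,  0.00000000e+00,  0.00000000e+00,
         1.00000000e+00]])}
```

View pics/top0.png

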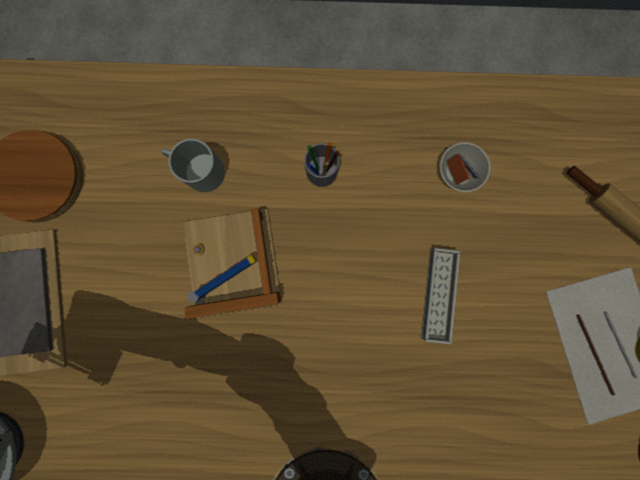

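View pics/scene0.png

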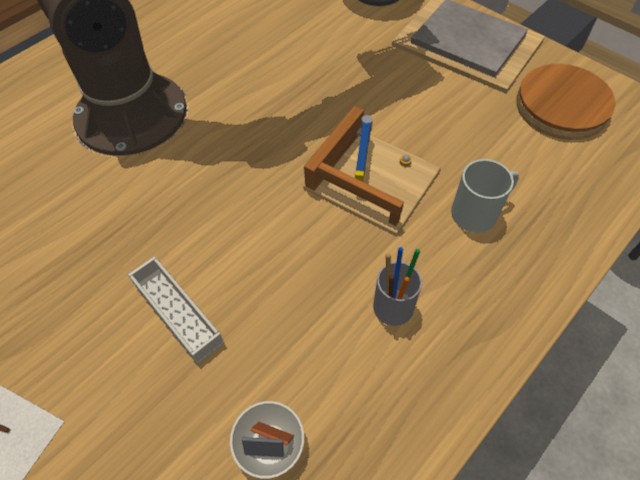

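View pics/wrist0.png

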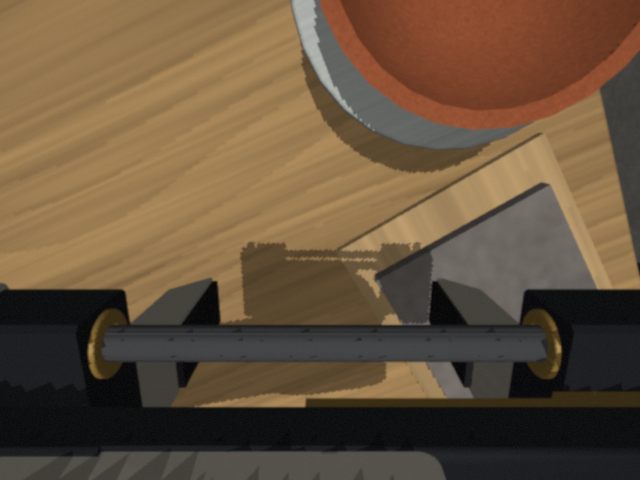

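```bash
python3 - <<'E'
import cv2
t=cv2.imread("pics/top0.png");s=cv2.imread("pics/scene0.png")
def c(im,x,y,w,h,k,o): cv2.imwrite(o,cv2.resize(im[y:y+h,x:x+w],None,fx=k,fy=k,interpolation=cv2.INTER_CUBIC))
c(t,175,200,120,125,4.8,"pics/t_st.png")
c(t,415,235,60,120,5,"pics/t_di.png")
c(s,295,95,160,145,4,"pics/s_st.png")
c(s,120,250,115,115,5,"pics/s_di.png")
E
```

```text
(no output)
```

View pics/t_st.png

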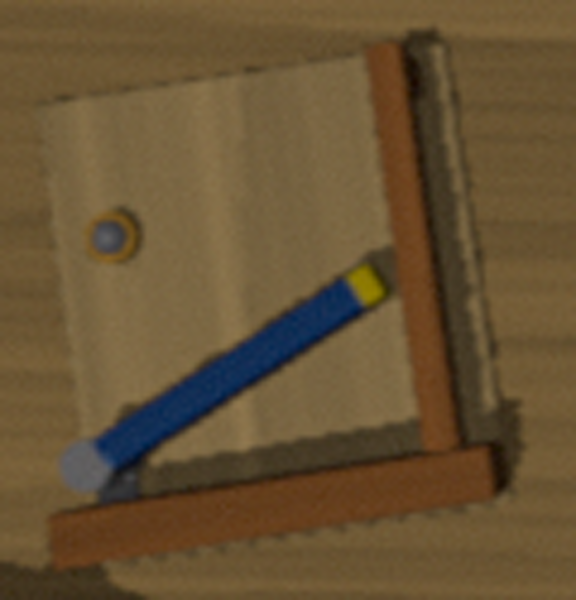

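View pics/t_di.png

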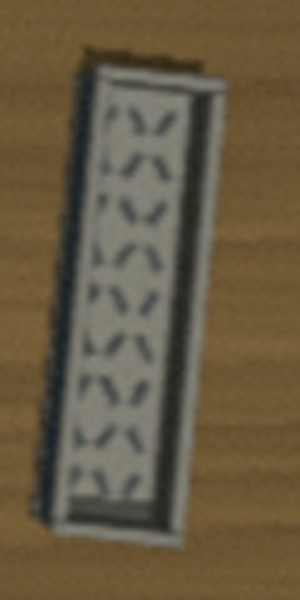

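View pics/s_st.png

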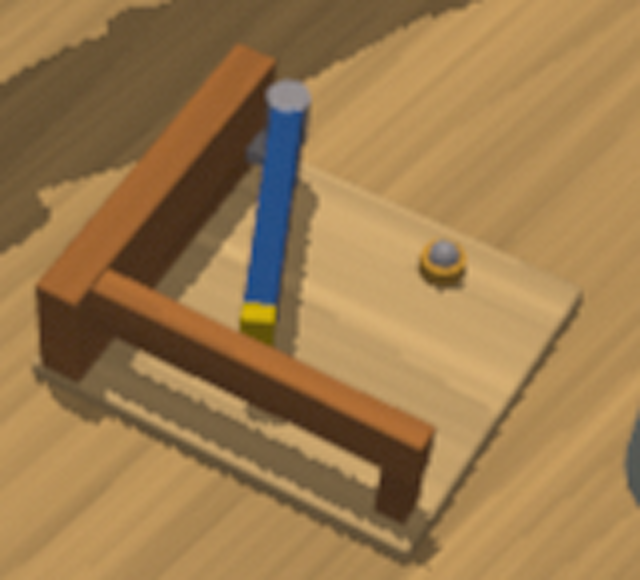

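View pics/s_di.png

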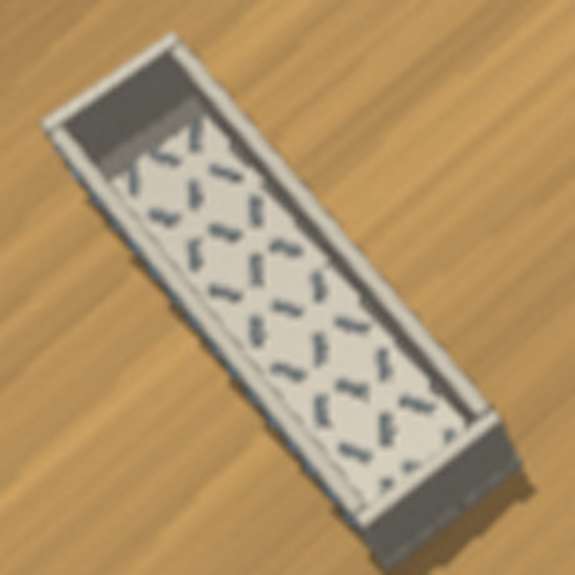

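```bash
cat > h.py <<'E'
import numpy as np
from scipy.optimize import least_squares
from scipy.spatial.transform import Rotation as R
from cell import arm
P={n:arm.camera_params(n) for n in("scene","top","wrist")}
def proj(n,X):
    p=P[n];c=np.atleast_2d(X)@p["R"].T+p["t"];u=c@p["K"].T;return u[:,:2]/u[:,2:]
def w(pose,X):
    x,y,a=pose[:3];X=np.atleast_2d(np.array(X,float))/1000
    c,s=np.cos(a),np.sin(a)
    return np.c_[x+c*X[:,0]-s*X[:,1],y+s*X[:,0]+c*X[:,1],X[:,2]]
def fit(obs,x0):
    f=lambda p:np.concatenate([(proj(n,w(p,X))-np.array(u)).ravel() for n,X,u in obs])
    r=least_squares(f,x0,loss="soft_l1");return r.x,f(r.x).reshape(-1,2)
def pix(u,v,o,k): return [(u+.5)/k-.5+o[0],(v+.5)/k-.5+o[1]]
def back(n,uv,z):
    p=P[n];d=p["R"].T@np.linalg.inv(p["K"])@np.array([*uv,1]);c=-p["R"].T@p["t"];return c+d*(z-c[2])/d[2]
E
python3 - <<'E'
from h import *
T=lambda u,v:pix(u,v,(175,200),4.8)
S=lambda u,v:pix(u,v,(295,95),4)
o=[("top",X,u) for X,u in [((-102,95,75),T(55,565)),((-78,95,75),T(50,518)),((-102,-95,75),T(497,492)),((-78,-95,75),T(492,445)),
 ((100,-67,75),T(368,45)),((100,-83,75),T(403,40)),((107.5,95,12),T(40,103)),((-60,75,75),T(86,467))]]
o+=[("scene",X,u) for X,u in [((-102,95,75),S(240,45)),((-78,95,75),S(275,62)),((-102,-95,75),S(40,288)),((100,-83,75),S(420,447)),((100,-67,75),S(433,430)),((107.5,95,12),S(580,293)),((-60,75,75),S(288,95))]]
p,r=fit(o,[.4,.2,0.1]);print("stand",p);print(r.round(1))
h=w(p,[-60,75,75])[0]; e=back("top",T(379,281),.075); e2=back("scene",S(259,308),.075)
for q in(e,e2):
    d=(q-h)[:2]; print("tip",q,np.linalg.norm(d),np.arctan2(d[1],d[0])-p[2]+np.pi/2)
print("ball",back("top",T(108,237),.031),w(p,[40,75,31]))
T=lambda u,v:pix(u,v,(415,235),5)
S=lambda u,v:pix(u,v,(120,250),5)
L=[(100,28,42),(100,-28,42),(-100,-28,42),(-100,28,42)]
o=[("top",X,u) for X,u in zip(L,[T(95,65),T(225,82),T(182,545),T(52,530)])]
o+=[("scene",X,u) for X,u in zip(L,[S(362,525),S(495,412),S(173,35),S(42,123)])]
for s in(0,3.14):
  pass
p,r=fit(o,[.4,-.2,0]);print("dish",p);print(r.round(1))
for n,X,u in o: print(n,X,w(p,X)[0],back(n,u,.042))
s=arm.observe();print(s["position"],R.from_rotvec(s["ee_rot"]).as_matrix())
for n,uv,z in(("top",(192,160),.11),("top",(322,160),.1),("top",(465,167),.048)):print(back(n,uv,z))
E
```

```text
stand [0.52078547 0.21880627 0.17832285]
[[-0.5  0.8]
 [-1.1 -1.2]
 [-0.   1.3]
 [-0.7 -0.6]
 [-0.9 -0.5]
 [-0.5 -0.6]
 [-1.1 -0.7]
 [ 0.  -0.9]
 [-1.7  0.1]
 [-0.4  0.3]
 [-2.9  0. ]
 [-1.2  1.9]
 [-0.3  0.1]
 [ 0.3 -0.3]
 [-0.9  1.5]]
tip [0.52839752 0.16046015 0.075     ] 0.14546447747303243 0.40370048762798905
tip [0.52651092 0.17183069 0.075     ] 0.13500993094878455 0.43833146392310374
ball [0.54650334 0.28955117 0.031     ] [[0.54684773 0.29971213 0.031     ]]
dish [ 0.45936565 -0.23777656 -0.09066893]
[[  0.1  -0.4]
 [  0.   -0.8]
 [  0.    0.6]
 [ -0.3   0.6]
 [ 27.2 -21.6]
 [-27.6  22.9]
 [-28.2  17.3]
 [ 25.1 -18.8]]
top (100, 28, 42) [ 0.56149014 -0.21894605  0.042     ] [ 0.56065502 -0.21870224  0.042     ]
top (100, -28, 42) [ 0.55641963 -0.27471602  0.042     ] [ 0.5546481  -0.27463112  0.042     ]
top (-100, -28, 42) [ 0.35724116 -0.25660707  0.042     ] [ 0.35850535 -0.25659946  0.042     ]
top (-100, 28, 42) [ 0.36231166 -0.2008371   0.042     ] [ 0.36361027 -0.20152834  0.042     ]
scene (100, 28, 42) [ 0.56149014 -0.21894605  0.042     ] [ 0.55716166 -0.27330781  0.042     ]
scene (100, -28, 42) [ 0.55641963 -0.27471602  0.042     ] [ 0.55949884 -0.21848479  0.042     ]
scene (-100, -28, 42) [ 0.35724116 -0.25660707  0.042     ] [ 0.36575848 -0.20106545  0.042     ]
scene (-100, 28, 42) [ 0.36231166 -0.2008371   0.042     ] [ 0.36030993 -0.25454386  0.042     ]
[0.2403008  0.57655707 0.24512631] [[ 3.84708641e-01 -3.67694860e-04 -9.23037987e-01]
 [ 9.23037212e-01 -1.20280374e-03  3.84708797e-01]
 [-1.25168899e-03 -9.99999209e-01 -1.23332955e-04]]
[0.72125512 0.28491036 0.11      ]
[0.7304471 0.0244565 0.1      ]
[ 0.7362663 -0.2843     0.048    ]
```

```bash
cat >> h.py <<'E'
ST=np.array([0.5213,0.2186,0.1785]); YD=lambda a:R.from_matrix(np.array([[np.cos(a),0,-np.sin(a)],[np.sin(a),0,np.cos(a)],[0,-1,0]]))
def plan(targets,start=None,vmax=.055,wmax=.18,digits=1):
    """targets: (xyz, jaw angle, n or None)"""
    s=arm.observe();p=s["position"];Q=R.from_rotvec(s["ee_rot"])
    if start: p,Q=np.array(start[0]),YD(start[1])
    for xyz,a,n in targets:
        q=YD(a);rv=(Q.inv()*q).as_rotvec();d=np.array(xyz)-p
        n=n or int(max(np.ceil(np.linalg.norm(d)/vmax),np.ceil(np.linalg.norm(rv)/wmax),1))
        print("--",n,np.round(xyz,4),round(a,3))
        for i in range(n):
            Qi=Q*R.from_rotvec(rv*i/n);t=Qi.inv().apply(d/n)*100;r=rv/n
            print("{"+", ".join(f'"{k}":{v:.{3 if len(k)>1 else 2}f}' for k,v in zip(("x","y","z","rx","ry","rz"),[*t,*r]) if abs(v)>.002)+"},")
        p,Q=np.array(xyz),q
def push(b,r,gap,z):
    d=np.array([np.sin(b),-np.cos(b)]);n=np.array([np.cos(b),np.sin(b)])
    v=np.array([-60,75])+r*d-(8+9.5+gap)*n
    X=w(ST,[v[0],v[1],0])[0];X[2]=z;return X,ST[2]+b-np.pi/2
E
python3 - <<'E'
from h import *
X,a=push(.41,90,11,.2)
plan([(X,a,None)])
E
```

```text
-- 12 [0.4752 0.1911 0.2   ] -0.982
{"x":-2.21, "y":0.38, "z":-3.04, "ry":0.180},
{"x":-1.63, "y":0.38, "z":-3.39, "ry":0.180},
{"x":-1.00, "y":0.38, "z":-3.63, "ry":0.180},
{"x":-0.33, "y":0.38, "z":-3.75, "ry":0.180},
{"x":0.34, "y":0.38, "z":-3.75, "ry":0.180},
{"x":1.01, "y":0.38, "z":-3.62, "ry":0.180},
{"x":1.64, "y":0.38, "z":-3.39, "ry":0.180},
{"x":2.22, "y":0.38, "z":-3.04, "ry":0.180},
{"x":2.73, "y":0.38, "z":-2.59, "ry":0.180},
{"x":3.15, "y":0.38, "z":-2.06, "ry":0.180},
{"x":3.46, "y":0.38, "z":-1.47, "ry":0.180},
{"x":3.67, "y":0.38, "z":-0.82, "ry":0.180},
```

Emit:
move_arm([
  {"x": -2.2, "y": 0.4, "z": -3.0, "ry": 0.18},
  {"x": -1.6, "y": 0.4, "z": -3.4, "ry": 0.18},
  {"x": -1.0, "y": 0.4, "z": -3.6, "ry": 0.18},
  {"x": -0.3, "y": 0.4, "z": -3.8, "ry": 0.18},
  {"x": 0.3, "y": 0.4, "z": -3.8, "ry": 0.18},
  {"x": 1.0, "y": 0.4, "z": -3.6, "ry": 0.18},
  {"x": 1.6, "y": 0.4, "z": -3.4, "ry": 0.18},
  {"x": 2.2, "y": 0.4, "z": -3.0, "ry": 0.18},
  {"x": 2.7, "y": 0.4, "z": -2.6, "ry": 0.18},
  {"x": 3.2, "y": 0.4, "z": -2.1, "ry": 0.18},
  {"x": 3.5, "y": 0.4, "z": -1.5, "ry": 0.18},
  {"x": 3.7, "y": 0.4, "z": -0.8, "ry": 0.18},
], jaw=0)

```text
invalid input
```

```bash
python3 - <<'E'
from h import *
import cv2
s=arm.observe();print(s["clock"],s["position"],s["joints"],s["width"])
cv2.imwrite("pics/w1.png",arm.get_image("wrist"))
X,a=push(.41,90,11,.2)
plan([(X,a,None),(X-[0,0,.13],a,None)])
E
```

```text
0.15 [0.2403008  0.57655707 0.24512631] [-1.27859665  0.43508368  0.02499694  1.57385273 -0.01160103  1.13405906
 -0.07510331] 0.9977928993017515
-- 12 [0.4752 0.1911 0.2   ] -0.982
{"x":-2.21, "y":0.38, "z":-3.04, "ry":0.180},
{"x":-1.63, "y":0.38, "z":-3.39, "ry":0.180},
{"x":-1.00, "y":0.38, "z":-3.63, "ry":0.180},
{"x":-0.34, "y":0.38, "z":-3.75, "ry":0.180},
{"x":0.34, "y":0.38, "z":-3.75, "ry":0.180},
{"x":1.01, "y":0.38, "z":-3.63, "ry":0.180},
{"x":1.64, "y":0.38, "z":-3.39, "ry":0.180},
{"x":2.22, "y":0.38, "z":-3.04, "ry":0.180},
{"x":2.72, "y":0.38, "z":-2.59, "ry":0.180},
{"x":3.15, "y":0.38, "z":-2.06, "ry":0.180},
{"x":3.46, "y":0.38, "z":-1.47, "ry":0.180},
{"x":3.67, "y":0.38, "z":-0.83, "ry":0.180},
-- 3 [0.4752 0.1911 0.07  ] -0.982
{"y":4.33},
{"y":4.33},
{"y":4.33},
```

View pics/w1.png

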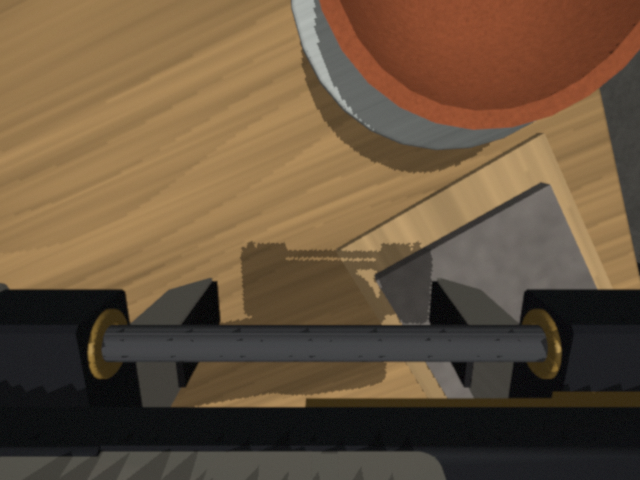

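The call was refused as a whole and nothing moved. I'll try again with all six keys in every row.

Emit:
move_arm([
  {"x": -2.2, "y": 0.4, "z": -3.0, "rx": 0, "ry": 0.18, "rz": 0},
  {"x": -1.6, "y": 0.4, "z": -3.4, "rx": 0, "ry": 0.18, "rz": 0},
  {"x": -1.0, "y": 0.4, "z": -3.6, "rx": 0, "ry": 0.18, "rz": 0},
  {"x": -0.3, "y": 0.4, "z": -3.8, "rx": 0, "ry": 0.18, "rz": 0},
  {"x": 0.3, "y": 0.4, "z": -3.8, "rx": 0, "ry": 0.18, "rz": 0},
  {"x": 1.0, "y": 0.4, "z": -3.6, "rx": 0, "ry": 0.18, "rz": 0},
  {"x": 1.6, "y": 0.4, "z": -3.4, "rx": 0, "ry": 0.18, "rz": 0},
  {"x": 2.2, "y": 0.4, "z": -3.0, "rx": 0, "ry": 0.18, "rz": 0},
  {"x": 2.7, "y": 0.4, "z": -2.6, "rx": 0, "ry": 0.18, "rz": 0},
  {"x": 3.2, "y": 0.4, "z": -2.1, "rx": 0, "ry": 0.18, "rz": 0},
  {"x": 3.5, "y": 0.4, "z": -1.5, "rx": 0, "ry": 0.18, "rz": 0},
  {"x": 3.7, "y": 0.4, "z": -0.8, "rx": 0, "ry": 0.18, "rz": 0},
], jaw=0)

```text
clock: 1.7
position: [0.4675, 0.1741, 0.1947]
ee_rot: [-1.412, 0.817, -0.814]
force: [-0.3, 0.8, -0.7]
width: 0.004
```

```bash
python3 - <<'E'
from h import *
import cv2
s=arm.observe();print(s["clock"],s["position"],s["joints"],s["width"])
cv2.imwrite("pics/w2.png",arm.get_image("wrist"))
X,a=push(.41,90,11,.2)
plan([(X,a,None),(X-[0,0,.13],a,None)])
E
```

```text
1.7 [0.46750129 0.17410955 0.19473298] [-0.95240073  0.31424986  0.62742351  1.97771798 -0.23195743  0.92085825
 -1.25411233] 0.0035639104523175346
-- 1 [0.4752 0.1911 0.2   ] -0.982
{"x":-1.68, "y":-0.53, "z":1.57, "ry":-0.080},
-- 3 [0.4752 0.1911 0.07  ] -0.982
{"y":4.33},
{"y":4.33},
{"y":4.33},
```

View pics/w2.png

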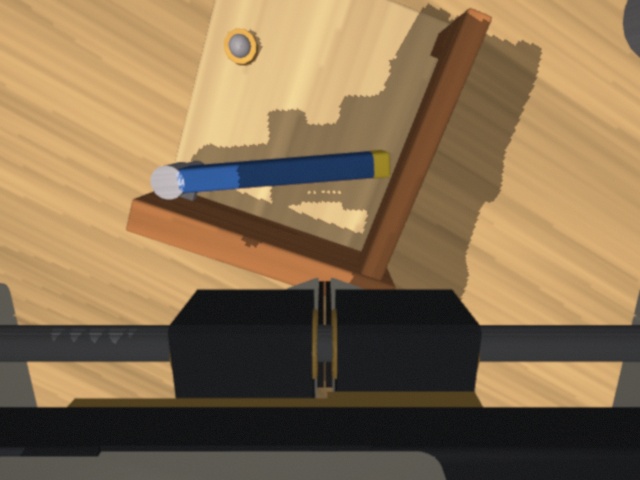

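```bash
cat >> h.py <<'E'
def wback(uv,z,pos,rot):
    p=P["wrist"];M=p["tool_from_camera"];Rw=R.from_rotvec(rot).as_matrix()
    o=Rw@M[:3,3]+pos;d=Rw@M[:3,:3]@np.linalg.inv(p["K"])@np.array([*uv,1]);return o+d*(z-o[2])/d[2]
def tost(X,p=None):
    p=ST if p is None else p
    c,s=np.cos(p[2]),np.sin(p[2]);d=np.array(X)[:2]-p[:2];return np.array([c*d[0]+s*d[1],-s*d[0]+c*d[1]])*1000
E
python3 - <<'E'
from h import *
s=arm.observe();print(s["clock"],s["position"],s["ee_rot"])
f=lambda uv,z:wback(uv,z,s["position"],s["ee_rot"])
for nm,uv,z in(("hinge",(168,181),.075),("tip",(389,164),.075),("ball",(239,46),.031),("rail in +y",(136,200),.075),("rail out +y",(128,226),.075),("armend in",(471,10),.075),("armend out",(490,17),.075)):
    X=f(uv,z);print(nm,X.round(4),tost(X).round(1))
h=f((168,181),.075);t=f((389,164),.075);d=t-h;print(np.linalg.norm(d),np.arctan2(d[1],d[0])-ST[2]+np.pi/2)
X,a=push(.41,90,11,.2)
plan([(X,a,None),(X-[0,0,.13],a,None)])
E
```

```text
1.75 [0.46962009 0.16877711 0.19470981] [-1.40885887  0.82682419 -0.82781348]
hinge [0.4534 0.2774 0.075 ] [-56.4  69.9]
tip [0.5333 0.1566 0.075 ] [  0.8 -63.2]
ball [0.5515 0.2831 0.031 ] [41.1 58.1]
rail in +y [0.4314 0.291  0.075 ] [-75.6  87.2]
rail out +y [0.4121 0.2891 0.075 ] [-95.   88.8]
armend in [0.6326 0.1615 0.075 ] [ 99.4 -76. ]
armend out [0.635  0.1496 0.075 ] [ 99.7 -88.1]
0.14478648712270675 0.4056386395032012
-- 1 [0.4752 0.1911 0.2   ] -0.982
{"x":-1.68, "y":-0.53, "z":1.57, "ry":-0.080},
-- 3 [0.4752 0.1911 0.07  ] -0.982
{"y":4.33},
{"y":4.33},
{"y":4.33},
```

Emit:
move_arm([
  {"x": -1.7, "y": 0, "z": 1.6, "rx": 0, "ry": -0.08, "rz": 0},
  {"x": 0, "y": 0, "z": 0, "rx": 0, "ry": 0, "rz": 0},
  {"x": 0, "y": 0, "z": 0, "rx": 0, "ry": 0, "rz": 0},
])

```text
clock: 2.12
position: [0.4755, 0.1918, 0.1945]
ee_rot: [-1.434, 0.764, -0.764]
force: [-0.8, -0.4, -0.3]
width: 0.004
```

```bash
python3 - <<'E'
from h import *
s=arm.observe();print(s["clock"],s["position"],s["dq"].round(3))
X,a=push(.41,90,11,.2)
plan([(X,a,1),(X-[0,0,.134],a,None)])
E
```

```text
2.125 [0.47552838 0.19183436 0.19446756] [-0.013  0.006 -0.015 -0.013 -0.009 -0.003  0.008]
-- 1 [0.4752 0.1911 0.2   ] -0.982
{"x":0.04, "y":-0.55, "z":-0.07, "ry":0.002},
-- 3 [0.4752 0.1911 0.066 ] -0.982
{"y":4.47},
{"y":4.47},
{"y":4.47},
```

Emit:
move_arm([
  {"x": 0, "y": 4.0, "z": 0, "rx": 0, "ry": 0, "rz": 0},
  {"x": 0, "y": 4.0, "z": 0, "rx": 0, "ry": 0, "rz": 0},
  {"x": 0, "y": 3.0, "z": 0, "rx": 0, "ry": 0, "rz": 0},
  {"x": 0, "y": 0, "z": 0, "rx": 0, "ry": 0, "rz": 0},
  {"x": 0, "y": 0, "z": 0, "rx": 0, "ry": 0, "rz": 0},
])

```text
clock: 2.75
position: [0.4753, 0.1944, 0.0836]
ee_rot: [-1.432, 0.76, -0.761]
force: [-0.1, 0.6, -0.3]
width: 0.005
```

```bash
python3 - <<'E'
from h import *
import cv2
s=arm.observe();print(s["clock"],s["position"],s["force"],s["dq"].round(3))
X,a=push(.41,90,11,.066)
L=[(X,a,1)]
for b in np.linspace(.5,1.5,9):
    X,a=push(b,90,0,.066); L.append((X,a,1))
plan(L)
cv2.imwrite("pics/w3.png",arm.get_image("wrist"))
E
```

```text
2.75 [0.47530256 0.19438433 0.08356259] [-0.12237011  0.63082248 -0.25102201] [-0.006  0.006 -0.002  0.006 -0.003  0.001  0.003]
-- 1 [0.4752 0.1911 0.066 ] -0.982
{"x":0.27, "y":1.76, "z":-0.20, "ry":0.007},
-- 1 [0.4918 0.2007 0.066 ] -0.892
{"x":0.12, "z":1.92, "ry":-0.090},
-- 1 [0.5016 0.2067 0.066 ] -0.767
{"x":0.15, "z":1.14, "ry":-0.125},
-- 1 [0.5105 0.2138 0.066 ] -0.642
{"x":0.15, "z":1.14, "ry":-0.125},
-- 1 [0.5185 0.222  0.066 ] -0.517
{"x":0.15, "z":1.14, "ry":-0.125},
-- 1 [0.5254 0.2312 0.066 ] -0.392
{"x":0.15, "z":1.14, "ry":-0.125},
-- 1 [0.5311 0.2411 0.066 ] -0.267
{"x":0.15, "z":1.14, "ry":-0.125},
-- 1 [0.5355 0.2517 0.066 ] -0.142
{"x":0.15, "z":1.14, "ry":-0.125},
-- 1 [0.5386 0.2627 0.066 ] -0.017
{"x":0.15, "z":1.14, "ry":-0.125},
-- 1 [0.5403 0.274  0.066 ] 0.108
{"x":0.15, "z":1.14, "ry":-0.125},
```

View pics/w3.png

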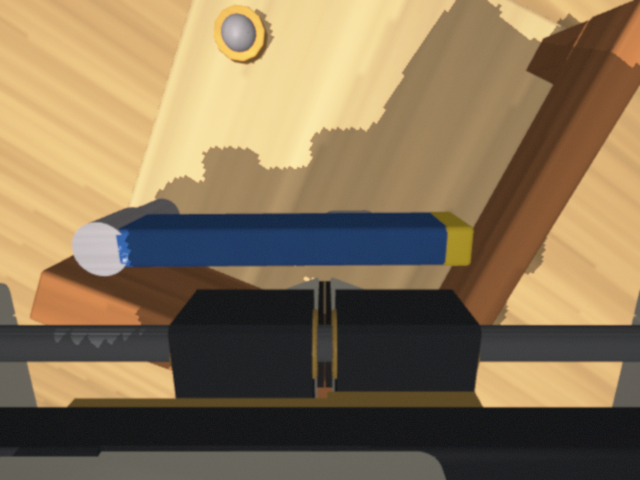

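Emit:
move_arm([
  {"x": 0.2, "y": 1.8, "z": -0.2, "rx": 0, "ry": 0, "rz": 0},
  {"x": 0, "y": 0, "z": 0, "rx": 0, "ry": 0, "rz": 0},
  {"x": 0.1, "y": 0, "z": 1.5, "rx": 0, "ry": -0.08, "rz": 0},
  {"x": 0.15, "y": 0, "z": 1.15, "rx": 0, "ry": -0.125, "rz": 0},
  {"x": 0.15, "y": 0, "z": 1.15, "rx": 0, "ry": -0.125, "rz": 0},
  {"x": 0.15, "y": 0, "z": 1.15, "rx": 0, "ry": -0.125, "rz": 0},
  {"x": 0.15, "y": 0, "z": 1.15, "rx": 0, "ry": -0.125, "rz": 0},
  {"x": 0.15, "y": 0, "z": 1.15, "rx": 0, "ry": -0.125, "rz": 0},
  {"x": 0, "y": 0, "z": 0, "rx": 0, "ry": 0, "rz": 0},
])

```text
clock: 3.92
position: [0.5329, 0.2433, 0.0783]
ee_rot: [-1.555, 0.186, -0.205]
force: [0.4, 0.8, -0.0]
width: 0.002
```

```bash
python3 - <<'E'
from h import *
import cv2
s=arm.observe();print(s["clock"],s["position"],s["force"],tost(s["position"]))
L=[]
for b in np.linspace(1.0,1.56,6):
    X,a=push(b,90,0,.066); L.append((X,a,1))
plan(L)
cv2.imwrite("pics/w4.png",arm.get_image("wrist"))
E
```

```text
3.925 [0.53293687 0.24333918 0.07833653] [ 0.43639317  0.75527399 -0.00641288] [15.84450814 22.27993823]
-- 1 [0.5254 0.2312 0.066 ] -0.392
{"x":-0.44, "y":1.22, "z":-1.38, "rx":-0.010, "ry":0.143, "rz":0.010},
-- 1 [0.5306 0.24   0.066 ] -0.28
{"x":0.14, "z":1.02, "ry":-0.112},
-- 1 [0.5347 0.2494 0.066 ] -0.168
{"x":0.14, "z":1.02, "ry":-0.112},
-- 1 [0.5378 0.2592 0.066 ] -0.056
{"x":0.14, "z":1.02, "ry":-0.112},
-- 1 [0.5398 0.2693 0.066 ] 0.056
{"x":0.14, "z":1.02, "ry":-0.112},
-- 1 [0.5406 0.2795 0.066 ] 0.168
{"x":0.14, "z":1.02, "ry":-0.112},
```

View pics/w4.png

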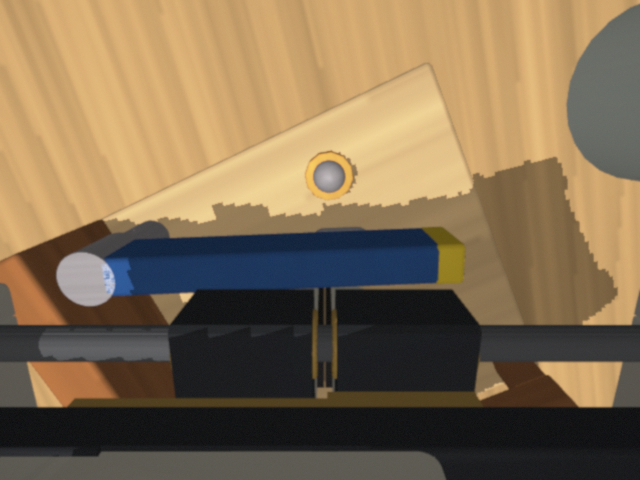

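Emit:
move_arm([
  {"x": 0, "y": 1.2, "z": 0, "rx": 0, "ry": 0, "rz": 0},
  {"x": 0.1, "y": 0, "z": 1.0, "rx": 0, "ry": -0.1, "rz": 0},
  {"x": 0.1, "y": 0, "z": 1.0, "rx": 0, "ry": -0.1, "rz": 0},
  {"x": 0.1, "y": 0.2, "z": 1.0, "rx": 0, "ry": -0.1, "rz": 0},
  {"x": 0, "y": 0, "z": 0, "rx": 0, "ry": 0, "rz": 0},
])

```text
clock: 4.6
position: [0.5399, 0.2675, 0.0625]
ee_rot: [-1.57, -0.043, 0.025]
force: [-0.7, -1.4, 2.8]
width: 0.004
```

```bash
python3 - <<'E'
from h import *
import cv2
s=arm.observe();print(s["clock"],s["position"],s["force"],tost(s["position"]))
L=[]
for b in np.linspace(1.5,1.56,2):
    X,a=push(b,90,0,.066); L.append((X,a,1))
plan(L)
cv2.imwrite("pics/w5.png",arm.get_image("wrist"))
E
```

```text
4.6 [0.5398914  0.26754837 0.06250452] [-0.74648002 -1.35408976  2.83829764] [26.98696834 44.86966777]
-- 1 [0.5403 0.274  0.066 ] 0.108
{"x":0.07, "y":-0.35, "z":0.65, "ry":-0.065, "rz":0.012},
-- 1 [0.5406 0.2795 0.066 ] 0.168
{"x":0.09, "z":0.54, "ry":-0.060},
```

View pics/w5.png

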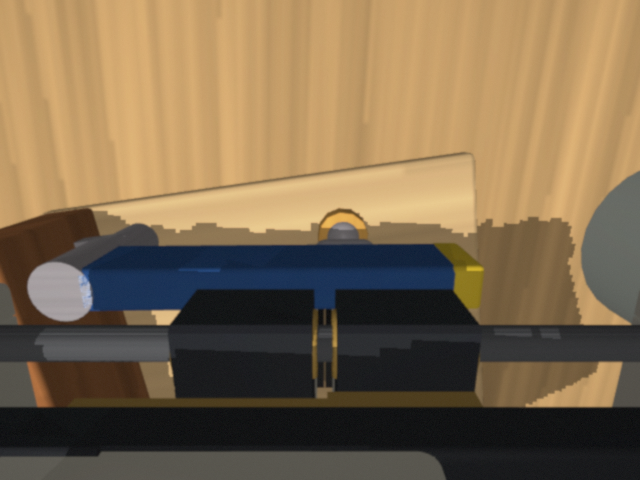

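Arm is at the catch ball (foot at ~(343,238)). Push it over the crest.

Emit:
move_arm([
  {"x": 0.1, "y": 0, "z": 0.7, "rx": 0, "ry": -0.06, "rz": 0},
  {"x": 0.1, "y": 0, "z": 0.7, "rx": 0, "ry": -0.06, "rz": 0},
  {"x": 0, "y": 0, "z": 0.3, "rx": 0, "ry": 0, "rz": 0},
  {"x": 0, "y": 0, "z": 0, "rx": 0, "ry": 0, "rz": 0},
])

```text
clock: 5.15
position: [0.5407, 0.2795, 0.0622]
ee_rot: [-1.574, -0.138, 0.122]
force: [1.2, 0.4, 0.5]
width: 0.006
```

```bash
python3 - <<'E'
from h import *
import cv2
s=arm.observe();print(s["clock"],s["position"],s["force"],tost(s["position"]))
cv2.imwrite("pics/w6.png",arm.get_image("wrist"))
cv2.imwrite("pics/s6.png",arm.get_image("scene")[60:260,260:500].repeat(3,0).repeat(3,1))
E
```

```text
5.15 [0.54071497 0.27952743 0.0621853 ] [1.15108285 0.41529631 0.50507533] [29.92437515 56.51216488]
```

View pics/w6.png

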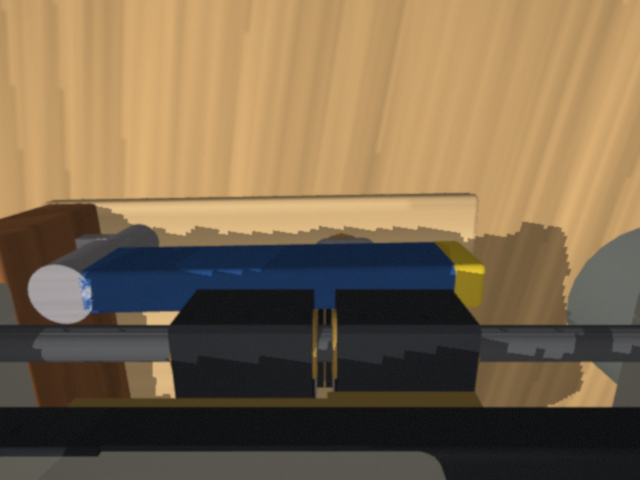

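View pics/s6.png

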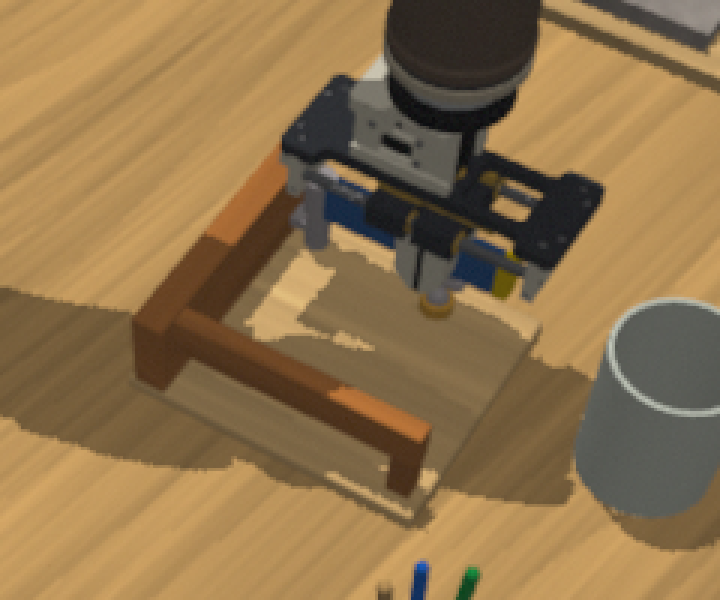

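Emit:
move_arm([
  {"x": 0, "y": 0, "z": 0.4, "rx": 0, "ry": -0.03, "rz": 0},
  {"x": 0, "y": 0, "z": 0, "rx": 0, "ry": 0, "rz": 0},
  {"x": 0, "y": 0, "z": -1.5, "rx": 0, "ry": 0, "rz": 0},
  {"x": 0, "y": 0, "z": -1.0, "rx": 0, "ry": 0, "rz": 0},
  {"x": 0, "y": -4, "z": 0, "rx": 0, "ry": 0, "rz": 0},
  {"x": 0, "y": -6, "z": -1.0, "rx": 0, "ry": 0, "rz": 0},
  {"x": 0, "y": -5, "z": -2, "rx": 0, "ry": 0, "rz": 0},
  {"x": 0, "y": 0, "z": 0, "rx": 0, "ry": 0, "rz": 0},
  {"x": 0, "y": 0, "z": 0, "rx": 0, "ry": 0, "rz": 0},
])

```text
clock: 6.38
position: [0.5499, 0.2254, 0.2162]
ee_rot: [-1.574, -0.163, 0.149]
force: [-0.8, 0.5, -0.5]
width: 0.005
```

```bash
python3 - <<'E'
from h import *
import cv2
s=arm.observe();print(s["clock"],s["position"],s["ee_rot"],s["dq"].round(3))
cv2.imwrite("pics/w7.png",arm.get_image("wrist"))
s=arm.observe();print(s["clock"],s["position"],s["ee_rot"],s["dq"].round(3))
E
```

```text
6.375 [0.54985699 0.22536288 0.21622914] [-1.57396481 -0.16285415  0.14919491] [ 0.013 -0.021  0.012 -0.017  0.006  0.008  0.004]
6.425 [0.55020244 0.22518215 0.21630193] [-1.5742706  -0.16294832  0.14863147] [-0.004  0.015  0.002  0.002  0.004 -0.002 -0.001]
```

View pics/w7.png

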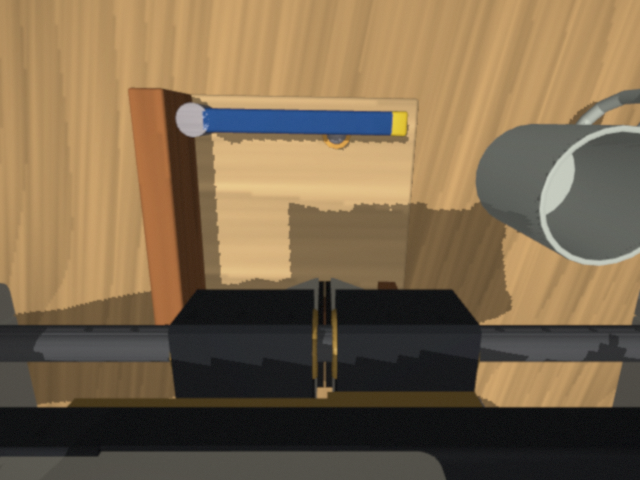

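```bash
python3 - <<'E'
from h import *
s=arm.observe()
f=lambda uv,z:wback(uv,z,s["position"],s["ee_rot"])
for nm,uv,z in(("hinge",(192,119),.075),("tip",(406,123.5),.075),("ball",(336,141),.031),("rail in +y",(163,90),.075),("rail out +y",(130,89),.075),("base+x+y",(416,99),.012)):
    X=f(uv,z);print(nm,X.round(4),tost(X).round(1))
a=f((208,107.5),.075);b=f((392,111),.075);c=f((192,119),.075);d=f((406,123.5),.075)
for p,q in((a,b),(c,d)):v=q-p;print(np.arctan2(v[1],v[0])-ST[2]+np.pi/2)
import cv2
im=cv2.imread("pics/w7.png");cv2.imwrite("pics/w7c.png",cv2.resize(im[75:165,115:435],None,fx=2.5,fy=2.5,interpolation=2))
t=arm.get_image("top");cv2.imwrite("pics/t7.png",t)
# dish pregrasp
ang=-0.09+np.pi/2
plan([((.4597,-.2375,.2),ang,None)])
E
```

```text
hinge [0.4487 0.283  0.075 ] [-60.   76.3]
tip [0.5918 0.3087 0.075 ] [85.4 76.2]
ball [0.5494 0.2862 0.031 ] [39.6 61.5]
rail in +y [0.4279 0.2976 0.075 ] [-77.8  94.4]
rail out +y [0.4065 0.294  0.075 ] [-99.6  94.5]
base+x+y [0.6078 0.3312 0.012 ] [105.1  95.4]
1.572463406378167
1.57017781869264
-- 9 [ 0.4597 -0.2375  0.2   ] 1.481
{"x":-2.00, "y":0.21, "z":-4.84, "ry":-0.142},
{"x":-2.67, "y":0.20, "z":-4.51, "ry":-0.142},
{"x":-3.28, "y":0.20, "z":-4.08, "ry":-0.142},
{"x":-3.83, "y":0.19, "z":-3.58, "ry":-0.142},
{"x":-4.29, "y":0.19, "z":-3.00, "ry":-0.142},
{"x":-4.68, "y":0.18, "z":-2.36, "ry":-0.142},
{"x":-4.96, "y":0.18, "z":-1.67, "ry":-0.142},
{"x":-5.15, "y":0.18, "z":-0.95, "ry":-0.142},
{"x":-5.23, "y":0.18, "z":-0.21, "ry":-0.142},
```

View pics/w7c.png

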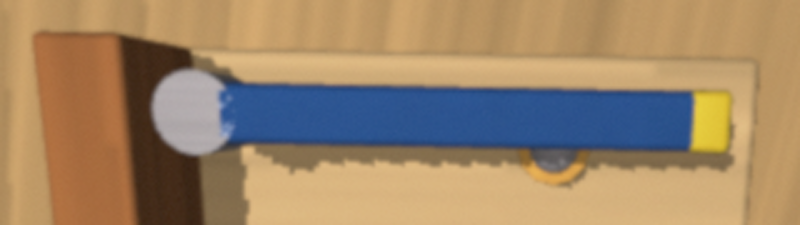

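Emit:
move_arm([
  {"x": -2.0, "y": 0, "z": -4.8, "rx": 0, "ry": -0.14, "rz": 0},
  {"x": -2.7, "y": 0, "z": -4.5, "rx": 0, "ry": -0.14, "rz": 0},
  {"x": -3.3, "y": 0, "z": -4.1, "rx": 0, "ry": -0.14, "rz": 0},
  {"x": -3.8, "y": 0, "z": -3.6, "rx": 0, "ry": -0.14, "rz": 0},
  {"x": -4.3, "y": 0, "z": -3.0, "rx": 0, "ry": -0.14, "rz": 0},
  {"x": -4.7, "y": 0, "z": -2.4, "rx": 0, "ry": -0.14, "rz": 0},
  {"x": -5.0, "y": 0, "z": -1.7, "rx": 0, "ry": -0.14, "rz": 0},
  {"x": -5.1, "y": 0, "z": -1.0, "rx": 0, "ry": -0.14, "rz": 0},
  {"x": -3.0, "y": 0, "z": 0, "rx": 0, "ry": -0.08, "rz": 0},
  {"x": 0, "y": 0, "z": 0, "rx": 0, "ry": 0, "rz": 0},
  {"x": 0, "y": 0, "z": 0, "rx": 0, "ry": 0, "rz": 0},
], jaw=8.5)

```text
clock: 7.85
position: [0.4603, -0.2235, 0.2052]
ee_rot: [-1.261, -1.106, 1.13]
force: [0.0, 0.5, -0.4]
width: 0.928
```

```bash
python3 - <<'E'
from h import *
import cv2
plan([((.4597,-.2375,.19),-0.09+np.pi/2,None)])
s=arm.observe();print(s["position"],s["ee_rot"],s["joints"].round(2),s["dq"].round(3))
cv2.imwrite("pics/w8.png",arm.get_image("wrist"))
E
```

```text
-- 1 [ 0.4597 -0.2375  0.19  ] 1.481
{"x":-1.39, "y":1.53, "z":-0.13, "rx":-0.012, "ry":-0.032, "rz":-0.008},
[ 0.46030291 -0.22347047  0.20521804] [-1.26071945 -1.10601904  1.13035527] [ 0.23  0.3   0.14  1.9  -0.04  0.96  1.83] [ 0.008  0.009  0.007  0.005  0.    -0.004  0.012]
```

View pics/w8.png

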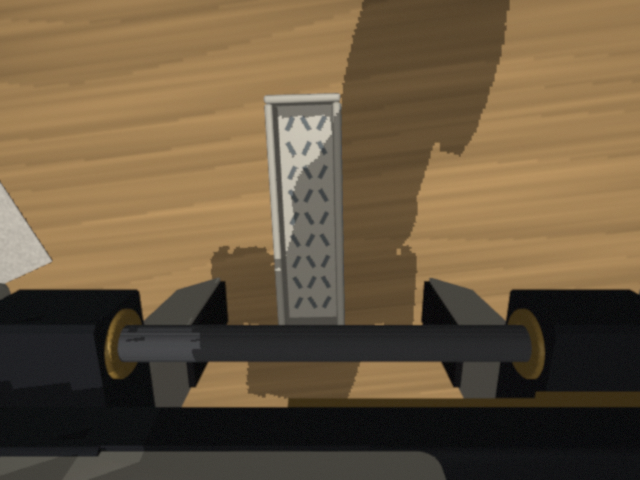

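```bash
python3 - <<'E'
from h import *
s=arm.observe()
f=lambda uv,z:wback(uv,z,s["position"],s["ee_rot"])
D=(.4597,-.2375,-.09)
for uv in((265,97),(339,96),(343,322),(279,322)):
    X=f(uv,.042);print(X.round(4),tost(X,D).round(1))
E
```

```text
[ 0.3606 -0.2554  0.042 ] [-97.1 -26.8]
[ 0.3665 -0.2019  0.042 ] [-96.  27.]
[ 0.5462 -0.2187  0.042 ] [84.4 26.5]
[ 0.5399 -0.2725  0.042 ] [ 83.  -27.7]
```

Emit:
move_arm([
  {"x": -1.4, "y": 3.0, "z": -0.2, "rx": -0.012, "ry": -0.03, "rz": -0.008},
  {"x": 0, "y": 4.0, "z": 0, "rx": 0, "ry": 0, "rz": 0},
  {"x": 0, "y": 4.0, "z": 0, "rx": 0, "ry": 0, "rz": 0},
  {"x": 0, "y": 2.5, "z": 0, "rx": 0, "ry": 0, "rz": 0},
  {"x": 0, "y": 0, "z": 0, "rx": 0, "ry": 0, "rz": 0},
  {"x": 0, "y": 0, "z": 0, "rx": 0, "ry": 0, "rz": 0},
])

```text
clock: 8.65
position: [0.4648, -0.2293, 0.0671]
ee_rot: [-1.246, -1.153, 1.147]
force: [-0.7, 0.2, 0.3]
width: 0.925
```

```bash
python3 - <<'E'
from h import *
plan([((.461,-.2375,.026),-0.09+np.pi/2,2)])
s=arm.observe();print(s["clock"],s["position"],s["force"],s["width"])
E
```

```text
-- 2 [ 0.461  -0.2375  0.026 ] 1.481
{"x":-0.43, "y":2.05, "z":0.16, "ry":0.005},
{"x":-0.43, "y":2.05, "z":0.16, "ry":0.005},
8.65 [ 0.46481244 -0.22931763  0.06710143] [-0.7402497   0.21553396  0.31363232] 0.9249512966371909
```

Emit:
move_arm([
  {"x": -0.9, "y": 0, "z": 0.3, "rx": 0, "ry": 0, "rz": 0},
  {"x": 0, "y": 0, "z": 0, "rx": 0, "ry": 0, "rz": 0},
  {"x": 0, "y": 2.0, "z": 0, "rx": 0, "ry": 0, "rz": 0},
  {"x": 0, "y": 1.5, "z": 0, "rx": 0, "ry": 0, "rz": 0},
  {"x": 0, "y": 0, "z": 0, "rx": 0, "ry": 0, "rz": 0},
  {"x": 0, "y": 0, "z": 0, "rx": 0, "ry": 0, "rz": 0},
])

```text
clock: 9.4
position: [0.4637, -0.24, 0.0353]
ee_rot: [-1.253, -1.156, 1.145]
force: [0.1, -0.1, 0.7]
width: 0.926
```

```bash
python3 - <<'E'
from h import *
plan([((.461,-.2375,.026),-0.09+np.pi/2,1)])
s=arm.observe();print(s["clock"],s["position"],s["force"],s["width"])
E
```

```text
-- 1 [ 0.461  -0.2375  0.026 ] 1.481
{"x":0.22, "y":0.93, "z":0.30, "rx":0.009, "ry":0.009},
9.4 [ 0.46373837 -0.23995578  0.03529286] [ 0.06218169 -0.09090136  0.67956587] 0.9259314244727836
```

Emit:
move_arm([
  {"x": 0.2, "y": 0.9, "z": 0.3, "rx": 0.009, "ry": 0.009, "rz": 0},
  {"x": 0, "y": 0, "z": 0, "rx": 0, "ry": 0, "rz": 0},
  {"x": 0, "y": 0, "z": 0, "rx": 0, "ry": 0, "rz": 0},
])

```text
clock: 9.78
position: [0.4613, -0.2376, 0.0265]
ee_rot: [-1.251, -1.143, 1.142]
force: [-0.2, -0.0, -0.1]
width: 0.925
```

Emit:
move_arm([
  {"x": 0, "y": 0, "z": 0, "rx": 0, "ry": 0, "rz": 0},
  {"x": 0, "y": 0, "z": 0, "rx": 0, "ry": 0, "rz": 0},
  {"x": 0, "y": 0, "z": 0, "rx": 0, "ry": 0, "rz": 0},
  {"x": 0, "y": 0, "z": 0, "rx": 0, "ry": 0, "rz": 0},
  {"x": 0, "y": 0, "z": 0, "rx": 0, "ry": 0, "rz": 0},
], jaw=4.5, newtons=30)

```text
clock: 10.4
position: [0.4615, -0.2379, 0.0268]
ee_rot: [-1.252, -1.143, 1.142]
force: [-0.3, 0.3, -0.4]
width: 0.608
```

```bash
python3 - <<'E'
from h import *
plan([((.461,-.2375,.026),-0.09+np.pi/2,1)])
s=arm.observe();print(s["clock"],s["position"],s["force"],s["width"]*9.18)
E
```

```text
-- 1 [ 0.461  -0.2375  0.026 ] 1.481
{"x":0.04, "y":0.08, "z":0.06},
10.4 [ 0.46153194 -0.23792556  0.02675966] [-0.26539304  0.26657146 -0.369813  ] 5.580535667108465
```

Gripped at 56 mm. I'll lift it straight up, slowly.

Emit:
move_arm([
  {"x": 0, "y": -1.0, "z": 0, "rx": 0, "ry": 0, "rz": 0},
  {"x": 0, "y": -2.0, "z": 0, "rx": 0, "ry": 0, "rz": 0},
  {"x": 0, "y": -3.0, "z": 0, "rx": 0, "ry": 0, "rz": 0},
  {"x": 0, "y": -3.0, "z": 0, "rx": 0, "ry": 0, "rz": 0},
  {"x": 0, "y": -3.0, "z": 0, "rx": 0, "ry": 0, "rz": 0},
  {"x": 0, "y": -3.0, "z": 0, "rx": 0, "ry": 0, "rz": 0},
  {"x": 0, "y": -1.0, "z": 0, "rx": 0, "ry": 0, "rz": 0},
  {"x": 0, "y": 0, "z": 0, "rx": 0, "ry": 0, "rz": 0},
  {"x": 0, "y": 0, "z": 0, "rx": 0, "ry": 0, "rz": 0},
])

```text
clock: 11.52
position: [0.4579, -0.2361, 0.1917]
ee_rot: [-1.245, -1.14, 1.143]
force: [-0.3, -0.6, -3.7]
width: 0.603
```

```bash
python3 - <<'E'
from h import *
import cv2
s=arm.observe();print(s["clock"],s["position"],s["force"],s["ft_torque"],s["width"]*9.18)
cv2.imwrite("pics/w9.png",arm.get_image("wrist"))
cv2.imwrite("pics/s9.png",arm.get_image("scene"))
X=w(ST,[12,0,0])[0];X[2]=.2
plan([(X,ST[2],None)],vmax=.05,wmax=.12)
E
```

```text
11.525 [ 0.45787751 -0.23605766  0.19170548] [-0.26243205 -0.58220153 -3.66765498] [-0.03512313 -0.01518051  0.06040311] 5.537995798632336
-- 11 [0.5331 0.2207 0.2   ] 0.178
{"x":4.20, "y":-0.07, "z":-0.31, "ry":0.118},
{"x":4.20, "y":-0.07, "z":0.19, "ry":0.118},
{"x":4.15, "y":-0.07, "z":0.69, "ry":0.118},
{"x":4.04, "y":-0.07, "z":1.17, "ry":0.118},
{"x":3.88, "y":-0.07, "z":1.64, "ry":0.118},
{"x":3.65, "y":-0.07, "z":2.09, "ry":0.118},
{"x":3.38, "y":-0.07, "z":2.50, "ry":0.118},
{"x":3.06, "y":-0.07, "z":2.89, "ry":0.118},
{"x":2.70, "y":-0.07, "z":3.23, "ry":0.118},
{"x":2.30, "y":-0.07, "z":3.52, "ry":0.118},
{"x":1.87, "y":-0.07, "z":3.77, "ry":0.118},
```

View pics/w9.png

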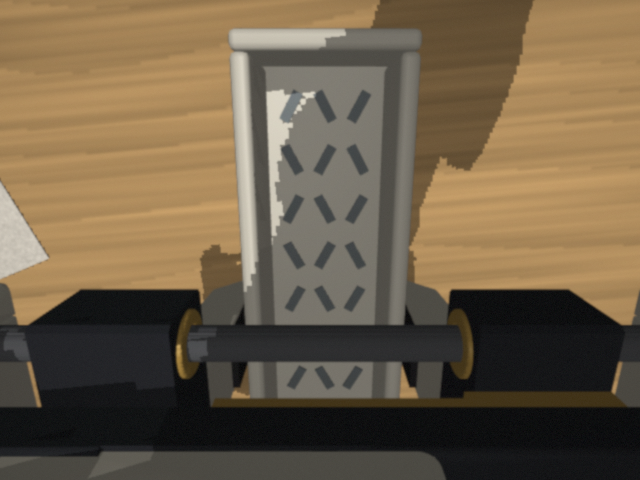

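View pics/s9.png

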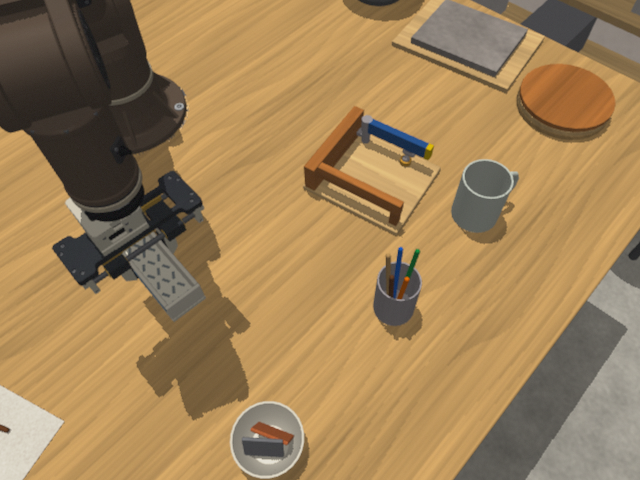

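```bash
python3 - <<'E'
from h import *
p=P["wrist"];M=p["tool_from_camera"]
for uv in((325,30),(230,31),(421,31),(325,47)):
    d=M[:3,:3]@np.linalg.inv(p["K"])@np.array([*uv,1]);o=M[:3,3]
    print(uv,(o+d*(-.0155-o[1])/d[1]).round(4))
E
```

```text
(325, 30) [ 0.001  -0.0155  0.0995]
(230, 31) [-0.0261 -0.0155  0.0993]
(421, 31) [ 0.0283 -0.0155  0.0992]
(325, 47) [ 0.001  -0.0155  0.0951]
```

Emit:
move_arm([
  {"x": 2.5, "y": -0.2, "z": -0.2, "rx": 0, "ry": 0.08, "rz": 0},
  {"x": 4.2, "y": -0.1, "z": 0, "rx": 0, "ry": 0.12, "rz": 0},
  {"x": 4.2, "y": -0.1, "z": 0.6, "rx": 0, "ry": 0.12, "rz": 0},
  {"x": 4.0, "y": -0.1, "z": 1.1, "rx": 0, "ry": 0.12, "rz": 0},
  {"x": 3.9, "y": -0.1, "z": 1.6, "rx": 0, "ry": 0.12, "rz": 0},
  {"x": 3.6, "y": -0.1, "z": 2.1, "rx": 0, "ry": 0.12, "rz": 0},
  {"x": 3.4, "y": -0.1, "z": 2.5, "rx": 0, "ry": 0.12, "rz": 0},
  {"x": 3.0, "y": 0, "z": 2.9, "rx": 0, "ry": 0.12, "rz": 0},
  {"x": 2.7, "y": 0, "z": 3.2, "rx": 0, "ry": 0.12, "rz": 0},
  {"x": 1.5, "y": 0, "z": 2.5, "rx": 0, "ry": 0.08, "rz": 0},
  {"x": 0, "y": 0, "z": 0, "rx": 0, "ry": 0, "rz": 0},
  {"x": 0, "y": 0, "z": 0, "rx": 0, "ry": 0, "rz": 0},
])

```text
clock: 13.12
position: [0.5161, 0.1596, 0.1892]
ee_rot: [-1.554, -0.234, 0.269]
force: [-0.1, -0.2, -3.0]
width: 0.607
```

```bash
python3 - <<'E'
from h import *
s=arm.observe();print(s["clock"],s["position"],s["force"],s["width"]*9.18)
X=w(ST,[12,0,0])[0];X[2]=.2
plan([(X,ST[2],None)],vmax=.05,wmax=.12)
E
```

```text
13.125 [0.51614368 0.15960785 0.18920441] [-0.10120703 -0.21800945 -3.01606783] 5.576227165349834
-- 2 [0.5331 0.2207 0.2   ] 0.178
{"x":1.76, "y":-0.56, "z":2.64, "rx":-0.002, "ry":0.071, "rz":-0.011},
{"x":1.57, "y":-0.55, "z":2.75, "rx":-0.002, "ry":0.071, "rz":-0.011},
```

Emit:
move_arm([
  {"x": 1.8, "y": 0, "z": 2.6, "rx": -0.002, "ry": 0.07, "rz": -0.01},
  {"x": 1.4, "y": 0, "z": 2.4, "rx": -0.002, "ry": 0.06, "rz": -0.01},
  {"x": 0, "y": 0, "z": 0, "rx": 0, "ry": 0, "rz": 0},
  {"x": 0, "y": 0, "z": 0, "rx": 0, "ry": 0, "rz": 0},
])

```text
clock: 13.62
position: [0.533, 0.2118, 0.1874]
ee_rot: [-1.569, -0.14, 0.146]
force: [-0.4, -0.7, -4.0]
width: 0.606
```

```bash
python3 - <<'E'
from h import *
s=arm.observe();print(s["clock"],s["position"],s["force"],s["width"]*9.18)
X=w(ST,[12,0,0])[0];X[2]=.13
plan([(X,ST[2],2)],vmax=.05,wmax=.12)
E
```

```text
13.625 [0.53303151 0.21176843 0.18739624] [-0.41637663 -0.65442694 -4.04353748] 5.5585996059931615
-- 2 [0.5331 0.2207 0.13  ] 0.178
{"x":0.10, "y":2.87, "z":0.45, "rz":-0.002},
{"x":0.09, "y":2.87, "z":0.44, "rz":-0.002},
```

Emit:
move_arm([
  {"x": 0.2, "y": 0, "z": 0.9, "rx": 0, "ry": 0, "rz": 0},
  {"x": 0, "y": 2.0, "z": 0, "rx": 0, "ry": 0, "rz": 0},
  {"x": 0, "y": 2.5, "z": 0, "rx": 0, "ry": 0, "rz": 0},
  {"x": 0, "y": 1.0, "z": 0, "rx": 0, "ry": 0, "rz": 0},
  {"x": 0, "y": 0, "z": 0, "rx": 0, "ry": 0, "rz": 0},
  {"x": 0, "y": 0, "z": 0, "rx": 0, "ry": 0, "rz": 0},
])

```text
clock: 14.38
position: [0.5344, 0.2191, 0.1328]
ee_rot: [-1.569, -0.139, 0.142]
force: [-0.8, -0.5, -2.5]
width: 0.607
```

```bash
python3 - <<'E'
from h import *
import cv2
s=arm.observe();print(s["clock"],s["position"],s["force"],s["width"]*9.18)
X=w(ST,[12,0,0])[0];X[2]=.103
plan([(X,ST[2],1)],vmax=.05,wmax=.12)
i=arm.get_image("scene");cv2.imwrite("pics/s10.png",cv2.resize(i[60:260,260:520],None,fx=3,fy=3,interpolation=2))
i=arm.get_image("wrist");cv2.imwrite("pics/w10.png",i)
E
```

```text
14.375 [0.53441111 0.21909706 0.13279905] [-0.81859489 -0.45411481 -2.54186234] 5.574272538015245
-- 1 [0.5331 0.2207 0.103 ] 0.178
{"x":-0.09, "y":2.98, "z":0.19, "rx":0.002, "rz":-0.002},
```

View pics/s10.png

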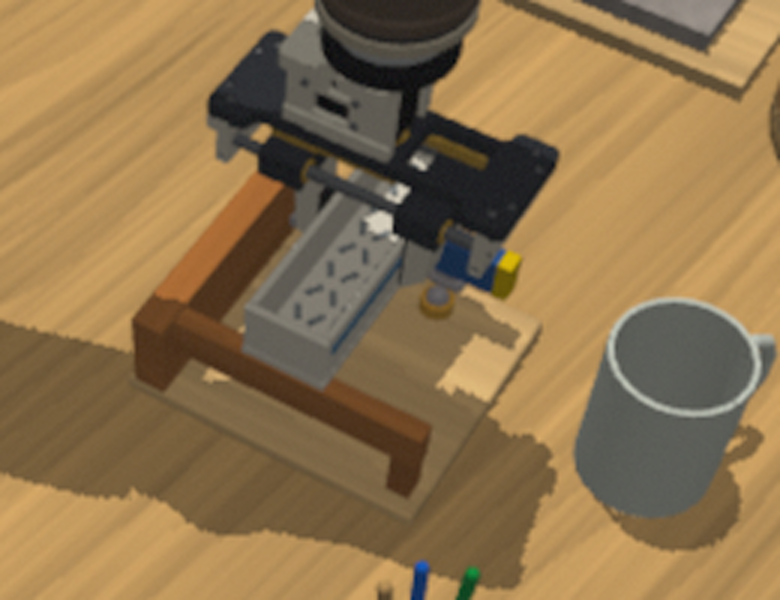

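View pics/w10.png

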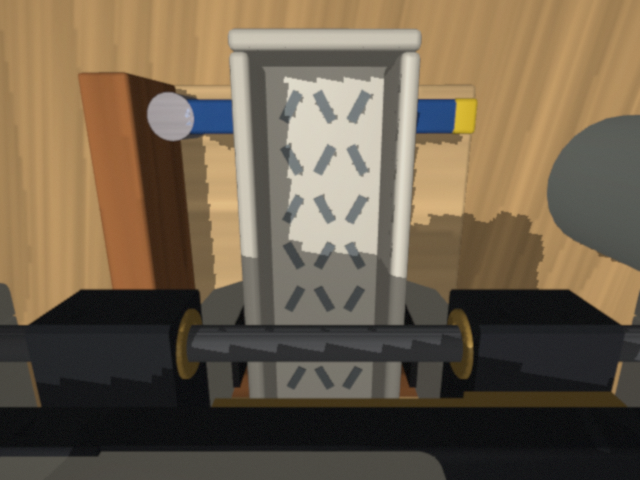

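Emit:
move_arm([
  {"x": -0.1, "y": 1.0, "z": 0.2, "rx": 0, "ry": 0, "rz": 0},
  {"x": 0, "y": 1.0, "z": 0, "rx": 0, "ry": 0, "rz": 0},
  {"x": 0, "y": 0.2, "z": 0, "rx": 0, "ry": 0, "rz": 0},
  {"x": 0, "y": 0, "z": 0, "rx": 0, "ry": 0, "rz": 0},
  {"x": 0, "y": 0, "z": 0, "rx": 0, "ry": 0, "rz": 0},
])

```text
clock: 15.1
position: [0.5332, 0.2213, 0.1099]
ee_rot: [-1.568, -0.14, 0.142]
force: [0.0, 0.1, -2.7]
width: 0.61
```

```bash
python3 - <<'E'
from h import *
s=arm.observe();print(s["clock"],s["position"],s["force"],s["width"]*9.18)
X=w(ST,[12,0,0])[0];X[2]=.102
plan([(X,ST[2],1)],vmax=.05,wmax=.12)
E
```

```text
15.1 [0.53322355 0.22131301 0.10985818] [ 0.03462281  0.11332142 -2.65959171] 5.599295115799352
-- 1 [0.5331 0.2207 0.102 ] 0.178
{"x":-0.02, "y":0.79, "z":-0.05},
```

Emit:
move_arm([
  {"x": 0, "y": 0.3, "z": 0, "rx": 0, "ry": 0, "rz": 0},
  {"x": 0, "y": 0.2, "z": 0, "rx": 0, "ry": 0, "rz": 0},
  {"x": 0, "y": 0.1, "z": 0, "rx": 0, "ry": 0, "rz": 0},
  {"x": 0, "y": 0, "z": 0, "rx": 0, "ry": 0, "rz": 0},
])

```text
clock: 15.6
position: [0.5335, 0.2214, 0.1038]
ee_rot: [-1.568, -0.141, 0.141]
force: [-0.7, 0.2, -4.0]
width: 0.608
```

Emit:
move_arm([
  {"x": 0, "y": 0.12, "z": 0, "rx": 0, "ry": 0, "rz": 0},
  {"x": 0, "y": 0.1, "z": 0, "rx": 0, "ry": 0, "rz": 0},
  {"x": 0, "y": 0, "z": 0, "rx": 0, "ry": 0, "rz": 0},
])

```text
clock: 15.98
position: [0.5336, 0.2214, 0.1018]
ee_rot: [-1.567, -0.141, 0.141]
force: [0.5, -0.5, -2.5]
width: 0.606
```

Emit:
move_arm([
  {"x": 0, "y": 0.1, "z": 0, "rx": 0, "ry": 0, "rz": 0},
  {"x": 0, "y": 0, "z": 0, "rx": 0, "ry": 0, "rz": 0},
])

```text
clock: 16.23
position: [0.5337, 0.2214, 0.1019]
ee_rot: [-1.567, -0.141, 0.14]
force: [0.5, 0.3, -2.6]
width: 0.605
```

Emit:
move_arm([
  {"x": 0, "y": 0.2, "z": 0, "rx": 0, "ry": 0, "rz": 0},
  {"x": 0, "y": 0, "z": 0, "rx": 0, "ry": 0, "rz": 0},
])

```text
clock: 16.48
position: [0.534, 0.2216, 0.1021]
ee_rot: [-1.566, -0.142, 0.139]
force: [0.1, 0.3, -2.3]
width: 0.606
```

```bash
python3 - <<'E'
from h import *
import cv2
for k in range(2):
    i=arm.get_image("scene");s=arm.observe();print(s["clock"],s["position"],s["force"],s["width"]*9.18)
cv2.imwrite("pics/s11.png",cv2.resize(i[60:260,260:520],None,fx=3,fy=3,interpolation=2))
E
```

```text
16.525 [0.53398373 0.22163118 0.10192049] [ 0.66917407 -0.44559162 -2.89094692] 5.566316069424317
16.575 [0.53403024 0.22165368 0.10178926] [-1.62716588 -1.0767247   4.5071793 ] 5.624540986207651
```

View pics/s11.png

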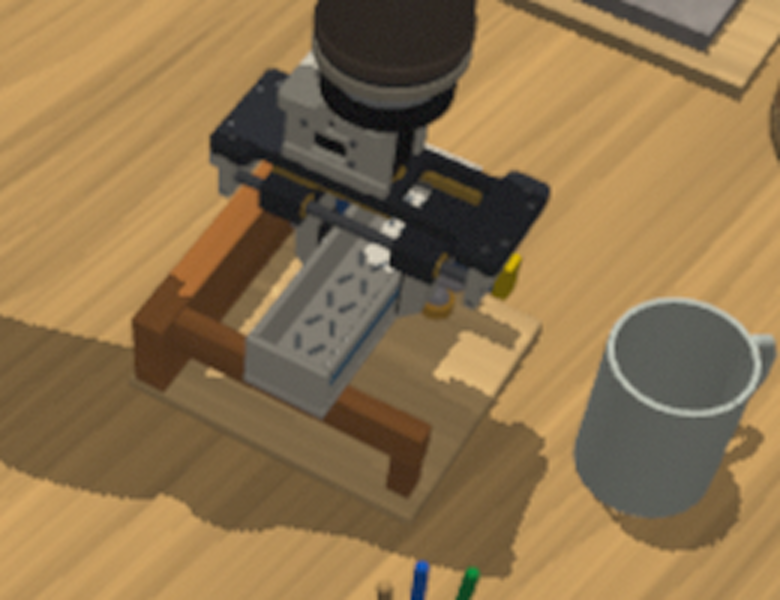

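Emit:
move_arm([
  {"x": 0, "y": 0.05, "z": 0, "rx": 0, "ry": 0, "rz": 0},
  {"x": 0, "y": 0, "z": 0, "rx": 0, "ry": 0, "rz": 0},
], newtons=10)

```text
clock: 16.82
position: [0.534, 0.2216, 0.1018]
ee_rot: [-1.566, -0.141, 0.139]
force: [-0.2, -0.6, 0.4]
width: 0.608
```

Emit:
move_arm([
  {"x": 0, "y": 0, "z": 0, "rx": 0, "ry": 0, "rz": 0},
  {"x": 0, "y": 0, "z": 0, "rx": 0, "ry": 0, "rz": 0},
  {"x": 0, "y": 0, "z": 0, "rx": 0, "ry": 0, "rz": 0},
  {"x": 0, "y": 0, "z": 0, "rx": 0, "ry": 0, "rz": 0},
], jaw=7.6)

```text
clock: 17.32
position: [0.5346, 0.2219, 0.1014]
ee_rot: [-1.566, -0.142, 0.139]
force: [0.1, 0.3, -0.1]
width: 0.827
```

```bash
python3 - <<'E'
from h import *
import cv2
i=arm.get_image("wrist");cv2.imwrite("pics/w12.png",i);s=arm.observe();print(s["clock"],s["position"],s["force"],s["width"]*9.18,tost(s["position"]))
E
```

```text
17.375 [0.53461256 0.22195877 0.10145051] [-0.41404784  0.4858741   0.18340389] 7.618506205415855 [13.69739636  0.94170629]
```

View pics/w12.png

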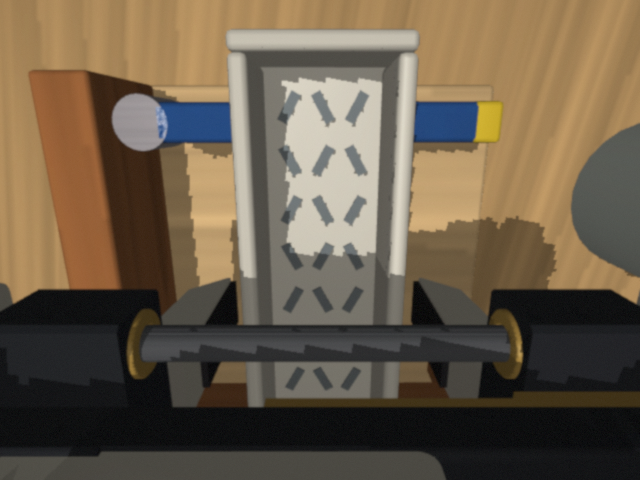

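Released, with the dish resting on both arms. I'll retreat straight up.

Emit:
move_arm([
  {"x": 0, "y": -1.0, "z": 0, "rx": 0, "ry": 0, "rz": 0},
  {"x": 0, "y": -2.0, "z": 0, "rx": 0, "ry": 0, "rz": 0},
  {"x": 0, "y": -3.0, "z": 0, "rx": 0, "ry": 0, "rz": 0},
  {"x": 0, "y": -3.0, "z": 0, "rx": 0, "ry": 0, "rz": 0},
  {"x": 0, "y": -4.0, "z": 0, "rx": 0, "ry": 0, "rz": 0},
  {"x": 0, "y": -4.0, "z": -2, "rx": 0, "ry": 0, "rz": 0},
  {"x": 0, "y": 0, "z": -5, "rx": 0, "ry": 0, "rz": 0},
  {"x": 0, "y": 0, "z": -4, "rx": 0, "ry": 0, "rz": 0},
  {"x": 0, "y": 0, "z": 0, "rx": 0, "ry": 0, "rz": 0},
  {"x": 0, "y": 0, "z": 0, "rx": 0, "ry": 0, "rz": 0},
])

```text
clock: 18.62
position: [0.5546, 0.1115, 0.2841]
ee_rot: [-1.564, -0.148, 0.135]
force: [1.0, -0.0, -0.0]
width: 0.83
```

```bash
python3 - <<'E'
from h import *
import cv2
s=arm.observe();i=arm.get_image("wrist");cv2.imwrite("pics/w13.png",i);print(s["clock"],s["position"],s["ee_rot"],s["force"])
i=arm.get_image("scene");cv2.imwrite("pics/s13.png",cv2.resize(i[60:260,260:520],None,fx=3,fy=3,interpolation=2))
E
```

```text
18.625 [0.55461796 0.11152902 0.28412945] [-1.56381144 -0.14832242  0.13531548] [ 0.96997123 -0.01981544 -0.01301342]
```

View pics/w13.png

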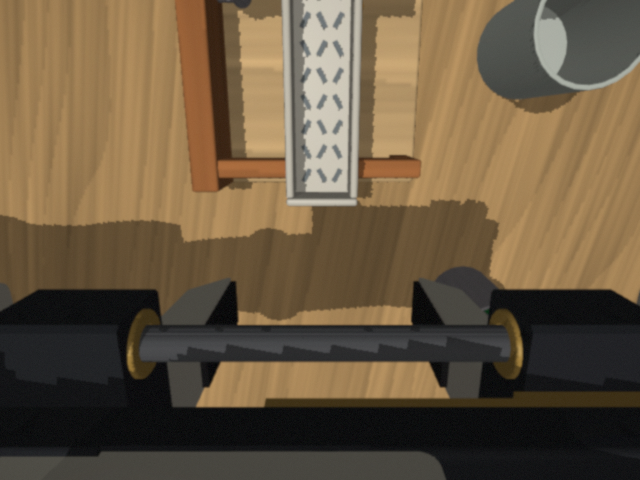

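View pics/s13.png

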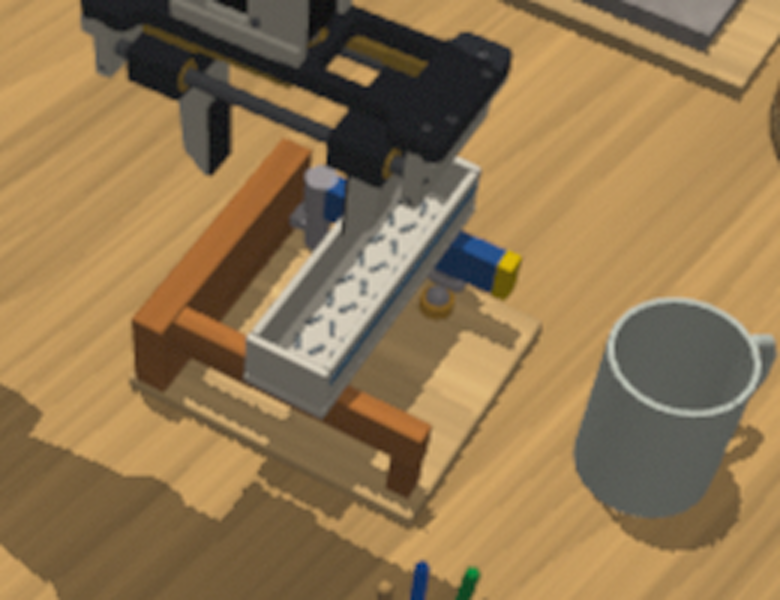

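Emit:
move_arm([
  {"x": -2, "y": 0, "z": -4, "rx": 0, "ry": 0, "rz": 0},
  {"x": -3, "y": 0, "z": -5, "rx": 0, "ry": 0, "rz": 0},
  {"x": -3, "y": 0, "z": -5, "rx": 0, "ry": 0, "rz": 0},
  {"x": -3, "y": 0, "z": -4, "rx": 0, "ry": 0, "rz": 0},
  {"x": 0, "y": 0, "z": 0, "rx": 0, "ry": 0, "rz": 0},
  {"x": 0, "y": 0, "z": 0, "rx": 0, "ry": 0, "rz": 0},
])

```text
clock: 19.48
position: [0.4785, -0.0827, 0.2819]
ee_rot: [-1.562, -0.159, 0.147]
force: [0.6, 0.3, 0.4]
width: 0.83
```

```bash
python3 - <<'E'
from h import *
import cv2
i=arm.get_image("top");cv2.imwrite("pics/t14.png",i);cv2.imwrite("pics/t14c.png",cv2.resize(i[200:325,175:295],None,fx=4.8,fy=4.8,interpolation=2))
print(arm.observe()["position"])
E
```

```text
[ 0.47845545 -0.08281623  0.2818948 ]
```

View pics/t14.png

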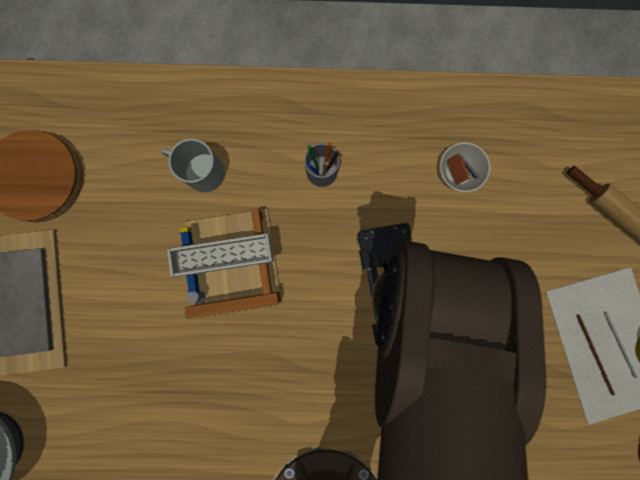

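View pics/t14c.png

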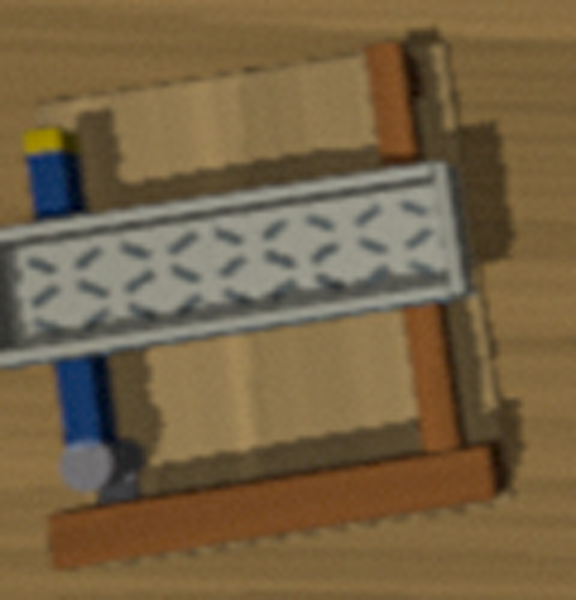

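```bash
python3 - <<'E'
import cv2
i=cv2.imread("pics/t14.png");cv2.imwrite("pics/t14d.png",cv2.resize(i[215:305,155:285],None,fx=6,fy=6,interpolation=2))
E
```

```text
(no output)
```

View pics/t14d.png

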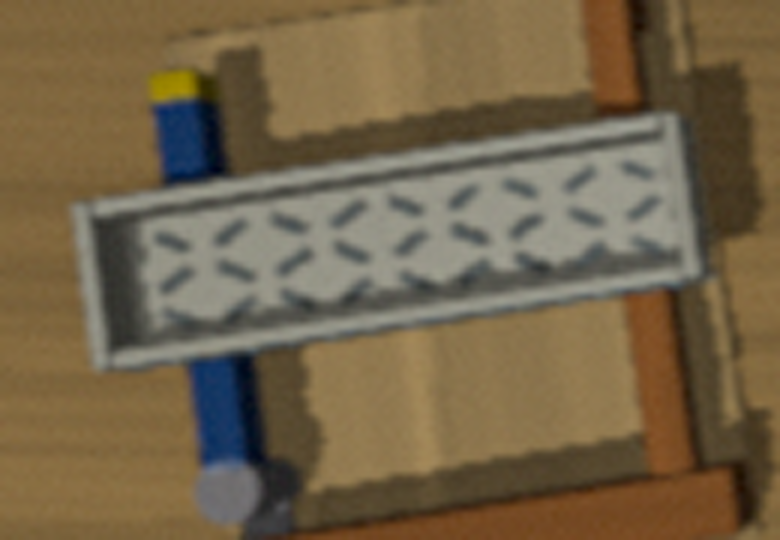

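```bash
python3 - <<'E'
from h import *
C=[(72,206),(680,112),(703,275),(95,369)]
Q=np.array([tost(back("top",pix(*c,(155,215),6),.117)) for c in C]);print(Q.round(1),Q.mean(0))
d=Q[0]-Q[1];print("dish dir",np.arctan2(d[1],d[0])-np.pi/2)
h=back("top",pix(228,491,(155,215),6),.075);t=back("top",pix(181,71,(155,215),6),.075)
v=t-h;print("brace",np.arctan2(v[1],v[0])-ST[2]+np.pi/2,tost(h),tost(t))
E
```

```text
[[ 38.6 100.6]
 [ 38.5 -99.7]
 [-15.5 -99.4]
 [-15.1 100.1]] [11.6342091  0.3938979]
dish dir -0.0006099743670691105
brace 1.548397912401487 [-61.31519645  75.34044765] [83.36000919 72.09941043]
```

```bash
python3 - <<'E'
from h import *
pos=[.5346,.22196,.10145];rot=[-1.566,-.142,.139]
v=wback((501,121),.075,pos,rot)-wback((140,122),.075,pos,rot)
print(np.linalg.norm(v),np.arctan2(v[1],v[0])-ST[2]+np.pi/2)
print(arm.sign_off())
E
```

```text
0.14564841955508936 1.5737812382130765
the job is handed in; nothing more can be done
None
```

The job is done and handed in at about 19.5 s. The blue arm is home against its stop, and the dish lies across both arms.

- **Blue arm:** I pushed it out from about 0.41 rad and over the catch with the closed fingers. The wrist camera then read 1.570 to 1.572 rad, with the ball behind the foot. After I put the dish down, it read 1.574 rad.
- **Dish:** I gripped it across its width and lowered it until the wrist force showed the arms carrying its weight, then released it. In the last top view its centre is 12 mm along the stand's x and 0.4 mm off in y. It is square to within 0.001 rad, with the two ends overhanging equally.
- **Other objects:** The jug, tin and bowl look unmoved in the last top view.

**Disagreement and refused move:** The last top view first gave the blue arm as 1.548 rad, against 1.57 from the wrist camera. I put this down to misreading the yellow tip by about a pixel, because its side face also shows. Separately, the first move call was refused because its rows lacked keys, and nothing moved.

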